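Find the heavy side of the exciter drum and hold it down

TASK

The sealed exciter drum of the deburring machine lies in its bearing blocks; the eccentric weight inside cannot be seen. Leaving the drum unturned, first swing the open left bearing cap fully down onto its block; then grip the drum's rim, turn it by hand to feel which side is heavy, and bring that side to the bottom. Finish while still holding the drum there in the fingers, motionless, ready for the pulley to be keyed on, with the other things on the bench left where they are.

Things in the scene. Friction and masses are not known exactly. Their poses are not given: they have to be found in the camera images.
- shaft_centre (a point): Point on the drum's level shaft axis, midway through the drum, 125 mm above the bench. Axes are the cradle's: y along the shaft to the left block, z up, x square to the shaft, away from the robot. Drum: radius 80 mm, 36 mm wide (y -18..18 mm), flat faces clear from 30 to 80 mm radius. Blocks start at y = +-70 mm, 32 to 36 mm wide, up to 163 mm high. Cradle base 170 x 270 mm, fixed.
- drum (a joint): Turn of the drum on its shaft in rad (no end stops), 0 with the yellow paint tick straight up, growing as the tick goes to +x of the cradle. Stiff lip seals: about 0.45 N m of steady drag either way, so it stays wherever it is left. The unseen weight adds a gravity moment of about 0.3 to 0.4 N m when its heavy side is level. Where it sits relative to the tick is not known and differs each time.
- drum_mark (a point): Yellow paint tick on the drum's rim, 80 mm from the shaft axis, mid width. It is only a mark to see the drum turn by; the heavy side may be anywhere relative to it. Its z axis points outward from the shaft.
- cap (a joint): Hinge of the left bearing cap in rad: 0 closed flat on its block, about 1.15 to 1.75 at the start (standing up). Stiff hinge, 0.14 N m, it stays where left and is pushed over and down with 2 to 6 N near its end.
- cap_hinge (a point): Axis of the cap's hinge, at the robot's side of the left block's top, 125 mm above the bench; y axis along the hinge, x toward the cap's end when closed. The cap swings up and back toward the robot.
- cap_end (a point): Top face of the steel tongue at the free end of the left cap, 83 mm from the hinge axis; moves with the cap. Its x axis runs from hinge to end, its z axis out of the cap's outer (upper) face. Cap 30 mm wide, tongue 24 mm wide; outer face 15 mm off the hinge plane from 5 to 75 mm out, with a round hump to 30 mm (brass nipple to 38) between 12 and 64 mm out; the tongue 12 mm, 72 to 94 mm out.
- pulley_mid (a point): Bystander: V-belt drive pulley lying flat, 90 mm across, 40 mm high, dark steel, just left of the cradle. The point is half-way up it. Leave it alone.
- bearing_mid (a point): Bystander: spare ball bearing ring lying flat, 52 mm across, 15 mm high, just right of the cradle. The point is half-way up it. Leave it alone.
- grease_mid (a point): Bystander: red grease can with yellow lid, 76 mm across, 90 mm high, left beyond the cradle. The point is half-way up it. Leave it alone.
- spanner_mid (a point): Bystander: open-end spanner lying flat, 190 mm long, right front of the bench. The point is half-way up it. Leave it alone.
- mallet_mid (a point): Bystander: hammer lying down, 280 mm long, right of the cradle. The point is half-way up it. Leave it alone.
- screwdriver_mid (a point): Bystander: screwdriver lying down, about 200 mm long, left of the cradle. The point is half-way up it. Leave it alone.
- mug_mid (a point): Bystander: blue mug, 82 mm across, 95 mm high, left front of the bench. The point is half-way up it. Leave it alone.

How it is judged:
On the way:
1. the left bearing cap is fully down on its block and the drum has not yet been turned (value of joint cap below 0.06 rad and distance of drum_mark from where it was at the start of the episode below 0.012 m), for 0.2 s.
At the end, for the whole second after the job is handed in: The left cap is down (within 0.06 rad), the drum's hidden heavy side points straight down within about 16 degrees (0.28 rad), the drum is still (under 0.1 rad/s) and the fingers hold it with more than 3 N (value of joint cap below 0.06 rad and angle between weight_c0's own z axis and vertical above 2.86 rad and contact force between the fingers and drum above 3 N and velocity of joint drum between -0.1 and 0.1 rad/s); the arm keeps its last pose, push and grip.
It fails at once if another thing on the bench is shoved more than 30 mm (distance of any of pulley_mid, bearing_mid, grease_mid, spanner_mid, mallet_mid, screwdriver_mid, mug_mid from where it was at the start of the episode above 0.03 m).
It also fails if it takes over 72 s, if anything falls off the work surface, if the arm or the gripper's body presses on something with over 40 N, if the wrist force passes 120 N, or if a joint passes its speed limit or range.

ROBOT

A 7-joint arm with a two-finger parallel gripper is mounted at the origin on the work surface. World frame = base frame: x ahead of the robot, y to its left, z up, the work surface at z = 0. Lengths are in m, angles in rad, forces in N, time in s.
With the tool pointing down it reaches from about 0.425 to 0.875 m from the base axis. Payload 4.7 kg.
Tool frame: the origin (TCP) lies midway between the tips of the shut fingers; the grasp point (between the pads) lies 19 mm behind it; z points along the fingers, x is the direction in which the jaws open and shut, and the axes are right-handed (so a half turn about z gives the same grasp; the last joint's range is limited). The gripper opens to 87 mm and grips with 3 to 60 N. Pads are 19 mm wide; open, the fingers measure 117 mm over their backs; the gripper's body (75 mm by 190 mm) begins 51 mm behind the grasp point.
Start: joints at [-1.287, 0.321, -0.07, 1.45, 0.023, 1.371, -0.057], TCP at [0.173, 0.626, 0.223] pointing down, gripper open.
Joint ranges: [-2.86, 2.86], [-0.3, 2.09], [-1.38, 1.24], [0.06, 2.45], [-1.56, 4.7], [0.09, 2.05], [-2.69, 2.69]. Speed limits (rad/s): [2.57, 2.57, 3.14, 3.14, 3.14, 3.14, 3.14].

INTERFACE

Orientations are given as a rotation vector (axis times angle).
In Python, from bench import get_state, eyes, ticket gives the robot as it stands.
- The arm moves only by the tool carry_out, never from a script. Its argument "motion" is a list of rows, each a list of 2 entries, a list of its own where there are three numbers: the shift along the world's x, y, z in m, then the turn about the world's z in rad. A call has 1 to 20 rows; each row is the pose to reach, as a shift and turn from the pose commanded when the call began; what a row does not reach only later rows make up. A row lasts 1/10 s, in which the tool goes at most 50 mm and 8.59 degrees, less where a joint would pass 70% of its speed; a pose out of reach is approached as far as the arm can. A call with a gripper value outside its range is refused whole. "grip" is the gripper command: -1 is fully open, 1 is shut, values between are in proportion, set as the call begins (left out, the last holds). The fingers move at their own pace and stop on an object; "squeeze" is the grip in N (left out, the last holds). Time passes only in rows, so rows that repeat a pose let the fingers close. It gives the time, the measured TCP pose, the force and the opening at its end, in the units of the state.
- get_state(): the state, without advancing time (a new reading comes with each control period).
- eyes.get_image(name): name is "side" or "top" or "wrist"; returns a dict with "pixels" (400x640x3 uint8, blue, green, red), "mtx" (3x3 intrinsics, pixels), "extrinsics" (4x4, takes a point from camera to world coordinates). Camera axes: x right, y down, z forward; pixel columns grow to the right and rows downward; lengths in m; the calibration is good to about 2 mm. A picture is of the moment at which its call begins. There is no depth.
- ticket.close_job(): hands the job in, once; it reports no verdict.
The state is a dict: "time": time; "joint_positions": joint angles; "qd": joint speeds; "joint_torque": joint torques, N m; "position": TCP position; "tool_rot": TCP orientation; "ft_force": force on the tool from outside, world axes, zero at the start; "torque": the same for the moment, N m; "grip_width": opening from 0.0 (shut) to 1.0 (fully open).
Only numpy, scipy, OpenCV 4.12 (cv2) and the standard library are available. Lean on these libraries where they do the work, as an engineer would, in place of code of your own. Each camera call takes 0.05 s, during which the arm holds its last target. There are 200 camera calls.

## Working session

There is one attempt and no reset: what is moved stays moved. The work goes in short steps, Python scripts to look and compute and a tool call to move; the robot and the scene stay as the last step left them, time stands still between calls to the robot, and variables do not carry over. Pictures are saved under pics/ and viewed, about 8 in all and at most 12, crops included, and the job is handed in when it is done.

Besides the shell and the picture viewer there is one more tool, called after "Request:" as name([rows], argument=value, ...), one row to a line, values as JSON. carry_out: Moves the arm, as the interface text tells. Its arguments: {"type":"object","properties":{"motion":{"type":"array","items":{"type":"array"}},"grip":{"type":"number"},"squeeze":{"type":"number"}},"required":["motion"]}

```bash
mkdir -p pics; ls
python3 - <<'E'
from bench import get_state, eyes
import cv2,numpy as np
print(get_state())
for n in("side","top"):
    i=eyes.get_image(n);cv2.imwrite(f"pics/{n}0.png",i["pixels"]);print(n,i["mtx"],i["extrinsics"])
E
```

```text
pics
{'time': 0.0, 'joint_positions': array([-1.28688033,  0.3218038 , -0.07008568,  1.45169318,  0.02261798,
        1.370785  , -0.0568822 ]), 'qd': array([-0.00075572, -0.00047487,  0.00099366, -0.00181951, -0.00233171,
        0.00162707, -0.00154138]), 'joint_torque': array([ 8.28935435e-05, -4.91290855e+01, -4.03806623e-01, -3.12519979e+01,
       -6.39367034e-02,  4.38642909e-02,  1.78449368e-04]), 'position': array([0.17316541, 0.62593011, 0.22146486]), 'tool_rot': array([ 2.49899878e+00,  1.90178848e+00, -2.26193058e-03]), 'ft_force': array([-0.19308278, -0.20498668, -0.79603167]), 'torque': array([-0.02581938,  0.01545285, -0.04359149]), 'grip_width': 0.9991062671834471}
side [[507.07026569   0.         320.09615218]
 [  0.         507.07026569 194.16685756]
 [  0.           0.           1.        ]] [[-0.67713185 -0.56604771  0.47019405 -0.26859159]
 [-0.73567288  0.50626296 -0.44998136  0.77039022]
 [ 0.01666909 -0.65060572 -0.75923273  1.43907718]
 [ 0.          0.          0.          1.        ]]
top [[461.20442141   0.         323.50093629]
 [  0.         461.20442141 199.7162034 ]
 [  0.           0.           1.        ]] [[ 0.02943231 -0.99869838  0.04165681  0.44779665]
 [-0.99922558 -0.0304855  -0.02487715  0.03272005]
 [ 0.0261147  -0.04089236 -0.99882223  1.55594077]
 [ 0.          0.          0.          1.        ]]
```

View pics/side0.png

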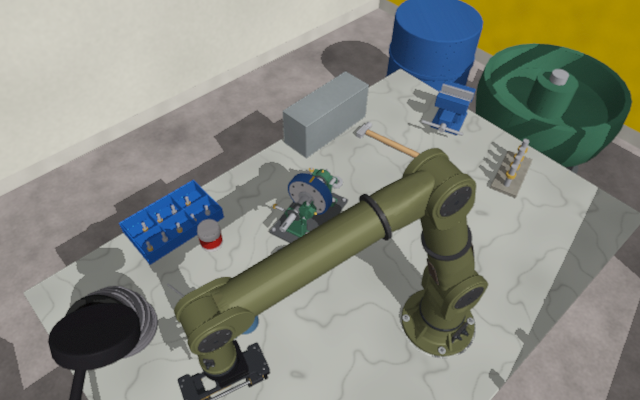

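View pics/top0.png

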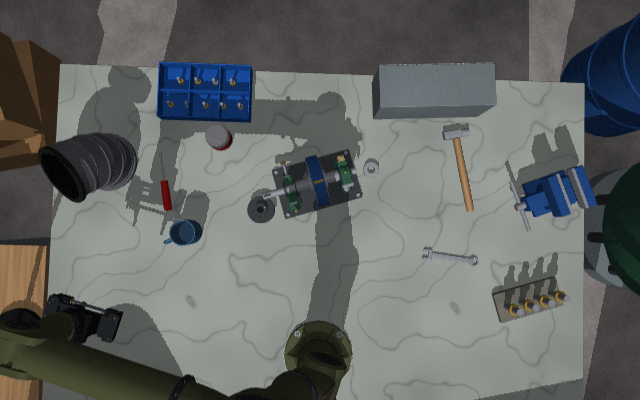

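The side view shows the blue drum at about (310,190), and the top view shows it at about (318,181), with the cradle slightly rotated. Next I'll look at enlarged crops.

Run:
```python
import cv2,numpy as np
t=cv2.imread("pics/top0.png")[140:230,240:390];s=cv2.imread("pics/side0.png")[155:255,255:375]
t=cv2.resize(t,None,fx=5,fy=5,interpolation=cv2.INTER_CUBIC)
s=cv2.resize(s,None,fx=5,fy=5,interpolation=cv2.INTER_CUBIC)
cv2.imwrite("pics/t1.png",t);cv2.imwrite("pics/s1.png",s)
```

```text
(no output)
```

View pics/t1.png

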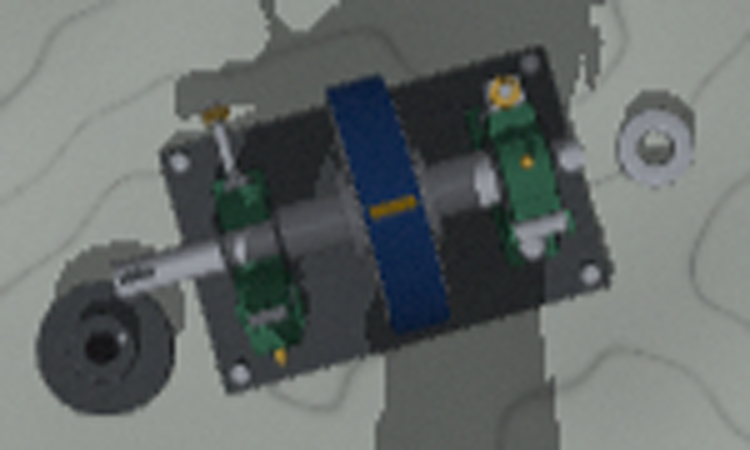

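View pics/s1.png

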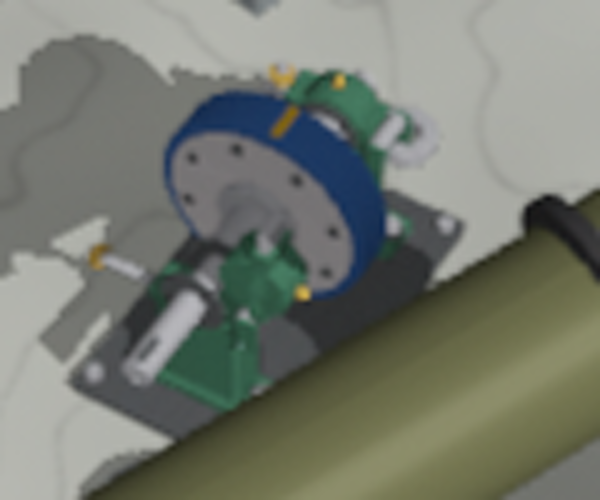

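The top crop shows the tick at (393,207), base screws at (180,161), (530,63), (591,273) and (238,374), and the left cap standing up near (265,310). In the side crop the tick is at (286,122), with screws at (94,372) and (450,227). I'll triangulate these.

```bash
cat > h.py <<'E'
import cv2,numpy as np
from bench import get_state,eyes
def ray(im,u,v):
    E=im["extrinsics"];d=E[:3,:3]@np.linalg.solve(im["mtx"],[u,v,1.]);return E[:3,3],d/np.linalg.norm(d)
def onz(im,u,v,z):
    c,d=ray(im,u,v);return c+d*(z-c[2])/d[2]
def tri(*obs):
    A=np.zeros((3,3));b=np.zeros(3);R=[ray(*o) for o in obs]
    for c,d in R:
        P=np.eye(3)-np.outer(d,d);A+=P;b+=P@c
    p=np.linalg.solve(A,b);return p,[round(float(np.linalg.norm((np.eye(3)-np.outer(d,d))@(p-c)))*1e3,1) for c,d in R]
E
python3 - <<'E'
from h import *
np.set_printoptions(precision=4,suppress=True)
T=eyes.get_image("top");S=eyes.get_image("side")
t=lambda x,y:(T,240+(x-2)/5,140+(y-2)/5); s=lambda x,y:(S,255+(x-2)/5,155+(y-2)/5)
print("tick",tri(t(393,207),s(286,122)))
for a,b in (((180,161),None),((238,374),(94,372)),((591,273),(450,227)),((180,161),(94,372))):
    if b: print("screw",tri(t(*a),s(*b)))
P=[onz(*t(*q),.018) for q in((180,161),(530,63),(591,273),(238,374))];print("screws z.018",P,"ctr",np.mean(P,0))
f=(P[0]+P[1]-P[2]-P[3]);l=(P[0]+P[3]-P[1]-P[2]);print("yaw from x",np.arctan2(f[1],f[0]),"from y",np.arctan2(-l[0],l[1]),np.linalg.norm(f)/2,np.linalg.norm(l)/2)
Q=[onz(*t(*q),.125) for q in((328,88),(382,76),(449,320),(395,332))];print("drum",Q,np.mean(Q,0))
for n,q,z in(("yellow nip",(280,356),.17),("tongue end",(240,245),.2),("pulley",(105,345),.04),("bearing",(656,138),.015)):print(n,onz(*t(*q),z))
E
```

```text
tick (array([0.5589, 0.0168, 0.2091]), [0.8, 0.8])
screw (array([0.497 , 0.1564, 0.1243]), [61.6, 61.6])
screw (array([ 0.5334, -0.1208,  0.0151]), [1.0, 1.0])
screw (array([0.6007, 0.1575, 0.0196]), [0.9, 0.9])
screws z.018 [array([0.6003, 0.157 , 0.018 ]), array([ 0.6738, -0.0751,  0.018 ]), array([ 0.5339, -0.1198,  0.018 ]), array([0.4594, 0.1137, 0.018 ])] ctr [0.5668 0.019  0.018 ]
yaw from x 0.30383182682597754 from y 0.3078150397108505 0.1471208105043433 0.2443053801281257
drum [array([0.6382, 0.058 , 0.125 ]), array([0.6468, 0.0246, 0.125 ]), array([ 0.496 , -0.0216,  0.125 ]), array([0.4875, 0.0117, 0.125 ])] [0.5671 0.0182 0.125 ]
yellow nip [0.4698 0.0809 0.17  ]
tongue end [0.5338 0.1055 0.2   ]
pulley [0.4756 0.2002 0.04  ]
bearing [ 0.6263 -0.1615  0.015 ]
```

```bash
cat >> h.py <<'E'
C=np.array([.567,.0187,.125]);YAW=.306
R=np.array([[np.cos(YAW),-np.sin(YAW),0],[np.sin(YAW),np.cos(YAW),0],[0,0,1]])
loc=lambda p:R.T@(np.asarray(p)-C)
wor=lambda q:C+R@np.asarray(q)
np.set_printoptions(precision=4,suppress=True)
E
python3 - <<'E'
from h import *
T=eyes.get_image("top");S=eyes.get_image("side")
t=lambda x,y:(T,240+(x-2)/5,140+(y-2)/5); s=lambda x,y:(S,255+(x-2)/5,155+(y-2)/5)
p,e=tri(t(280,356),s(302,293));print("nip",p,loc(p),e)
print("tick",loc(tri(t(393,207),s(286,122))[0]))
print("pinL z.125",loc(onz(*t(266,315),.125)),"pinR",loc(onz(*t(540,225),.125)))
print("nipR z.163",loc(onz(*t(527,161),.163)),"nutR",loc(onz(*t(505,92),.15)))
print("boltL",loc(onz(*t(237,183),.12)),loc(onz(*t(215,115),.12)))
for n,p in(("cap-over",(-.10,.087,.16)),("push0",(-.06,.087,.07)),("end",(.045,.087,.012))):print(n,wor(p))
E
```

```text
nip [0.4706 0.0818 0.1664] [-0.0729  0.0892  0.0414] [1.1, 1.1]
tick [-0.0083  0.0007  0.0841]
pinL z.125 [-0.046   0.0914  0.    ] pinR [-0.0384 -0.0878  0.    ]
nipR z.163 [-0.0007 -0.0873  0.038 ] nutR [ 0.0448 -0.0872  0.025 ]
boltL [ 0.0384  0.0866 -0.005 ] [ 0.0831  0.0883 -0.005 ]
cap-over [0.4454 0.0715 0.285 ]
push0 [0.4836 0.0836 0.195 ]
end [0.5837 0.1152 0.137 ]
```

Centre is at about (0.567, 0.019) with yaw 0.306, the hinge is at cradle x ≈ -38 mm, and the cap angle comes out near 1.49 rad. These all fit the text. I'll move above the cap's robot side with the gripper shut.

Request:
carry_out([
  [[0.028,-0.028,0.01],-0.062],
  [[0.057,-0.057,0.025],-0.124],
  [[0.085,-0.085,0.042],-0.187],
  [[0.114,-0.113,0.058],-0.249],
  [[0.142,-0.141,0.067],-0.311],
  [[0.17,-0.17,0.067],-0.373],
  [[0.199,-0.198,0.067],-0.435],
  [[0.227,-0.226,0.067],-0.498],
  [[0.2345,-0.2665,0.067],-0.56],
  [[0.242,-0.307,0.067],-0.622],
  [[0.2495,-0.3475,0.067],-0.684],
  [[0.257,-0.388,0.067],-0.746],
  [[0.2645,-0.4285,0.067],-0.81],
  [[0.272,-0.469,0.067],-0.87],
  [[0.2795,-0.5095,0.067],-0.933],
  [[0.287,-0.55,0.067],-0.995],
  [[0.287,-0.55,0.067],-0.995],
  [[0.287,-0.55,0.067],-0.995],
], grip=1, squeeze=20)

```text
time: 2.1
position: [0.4603, 0.0759, 0.2898]
tool_rot: [-3.104, -0.476, -0.001]
ft_force: [-0.5, 1.0, -0.0]
grip_width: 0.002
```

```bash
cat >> h.py <<'E'
from scipy.spatial.transform import Rotation as Ro
def tool(): 
    s=get_state();M=Ro.from_rotvec(s["tool_rot"]).as_matrix();return s,loc(s["position"]),np.arctan2(M[1,0],M[0,0])
E
python3 - <<'E'
from h import *
s,l,h=tool();print(s["time"],s["position"],l,"heading",h,s["ft_force"],s["grip_width"])
im=eyes.get_image("wrist");T=eyes.get_image("top")
t=cv2.resize(T["pixels"][140:230,240:390],(640,384),interpolation=cv2.INTER_CUBIC)
cv2.imwrite("pics/w2.png",np.vstack([im["pixels"][::2,::2],t[::2,::2]]) if 0 else im["pixels"])
p=s["position"]
print("down",wor([-.085,.087,.082])-p)
for a in np.r_[np.arange(1.5,0,-.1),0,0]:
    d=.085+.010*(1-a/1.5);q=np.array([-.038+d*np.cos(a)-.012*np.sin(a)-.015,.087,d*np.sin(a)+.012*np.cos(a)])
    print(round(a,2),q,wor(q)-wor([-.085,.087,.082]))
E
```

```text
2.1 [0.4603 0.0759 0.2898] [-0.0845  0.0867  0.1648] heading 0.30405195041934757 [-0.5251  1.0012 -0.0004] 0.0018008502982501224
down [-0.0006  0.0002 -0.0828]
1.5 [-0.059   0.087   0.0856] [0.0248 0.0078 0.0036]
1.4 [-0.0503  0.087   0.0865] [0.0331 0.0105 0.0045]
1.3 [-0.0415  0.087   0.0864] [0.0415 0.0131 0.0044]
1.2 [-0.0327  0.087   0.0854] [0.0499 0.0158 0.0034]
1.1 [-0.0239  0.087   0.0836] [0.0582 0.0184 0.0016]
1.0 [-0.0154  0.087   0.0808] [ 0.0664  0.021  -0.0012]
0.9 [-0.0071  0.087   0.0772] [ 0.0743  0.0235 -0.0048]
0.8 [0.0009 0.087  0.0727] [ 0.0819  0.0259 -0.0093]
0.7 [0.0084 0.087  0.0674] [ 0.089   0.0281 -0.0146]
0.6 [0.0153 0.087  0.0613] [ 0.0957  0.0302 -0.0207]
0.5 [0.0217 0.087  0.0545] [ 0.1017  0.0321 -0.0275]
0.4 [0.0274 0.087  0.047 ] [ 0.1072  0.0339 -0.035 ]
0.3 [0.0323 0.087  0.0389] [ 0.1119  0.0353 -0.0431]
0.2 [0.0364 0.087  0.0304] [ 0.1158  0.0366 -0.0516]
0.1 [0.0397 0.087  0.0214] [ 0.1189  0.0376 -0.0606]
0.0 [0.042 0.087 0.012] [ 0.1211  0.0383 -0.07  ]
0.0 [0.042 0.087 0.012] [ 0.1211  0.0383 -0.07  ]
```

View pics/w2.png

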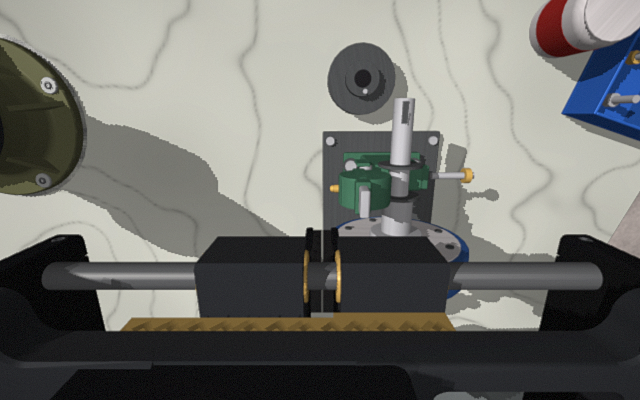

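The wrist view shows the shut fingers at (322,275) and the cap standing at (365,185) with the tongue up. I'll go down and start the push.

Request:
carry_out([
  [[0,0,-0.04],0],
  [[0,0,-0.083],0],
  [[0,0,-0.083],0],
  [[0.012,0.004,-0.081],0],
  [[0.025,0.008,-0.079],0],
  [[0.033,0.0105,-0.0785],0],
  [[0.0415,0.013,-0.0785],0],
  [[0.05,0.016,-0.0795],0],
  [[0.058,0.0185,-0.0815],0],
  [[0.058,0.0185,-0.0815],0],
])

```text
time: 3.2
position: [0.5194, 0.0953, 0.2078]
tool_rot: [3.104, 0.479, 0.001]
ft_force: [-0.2, -0.8, -0.8]
grip_width: 0.003
```

Run:
```python
from h import *
s,l,h=tool();print(s["time"],s["position"],l,"heading",h,s["ft_force"],s["grip_width"])
im=eyes.get_image("wrist");T=eyes.get_image("top")
t=cv2.resize(T["pixels"][130:230,230:390],(640,400),interpolation=cv2.INTER_CUBIC)
cv2.imwrite("pics/w3.png",np.vstack([im["pixels"][100:300],t])[:600])
```

```text
3.2 [0.5194 0.0953 0.2078] [-0.0223  0.0874  0.0828] heading 0.3061230084441207 [-0.2096 -0.7995 -0.7857] 0.0034358913318942165
```

View pics/w3.png

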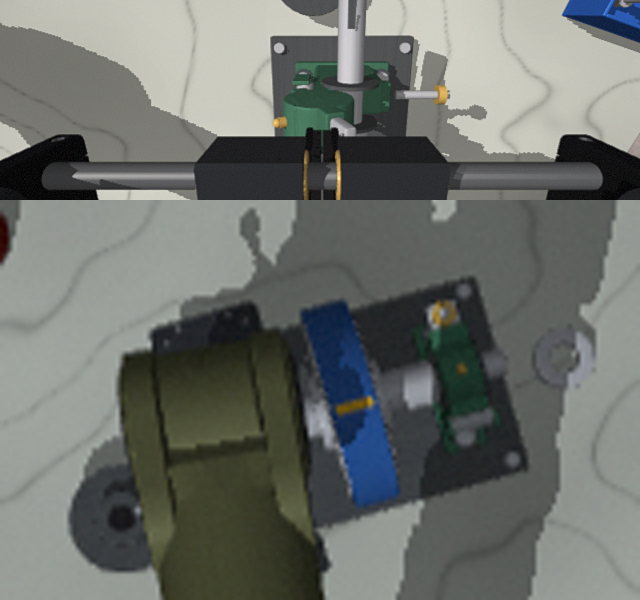

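The wrist view (upper half) shows the cap leaning over, with the tongue at (343,128) resting against the finger. The top view shows the tick unmoved. I'll continue along the arc.

Request:
carry_out([
  [[0.008,0.0026,-0.003],0],
  [[0.016,0.005,-0.0065],0],
  [[0.0235,0.0075,-0.011],0],
  [[0.031,0.0095,-0.0165],0],
  [[0.0375,0.012,-0.0225],0],
  [[0.0435,0.0135,-0.029],0],
  [[0.049,0.0155,-0.0365],0],
  [[0.0535,0.017,-0.045],0],
  [[0.0575,0.018,-0.053],0],
  [[0.0605,0.019,-0.06],0],
  [[0.0605,0.019,-0.06],0],
])

```text
time: 4.4
position: [0.5786, 0.1141, 0.1468]
tool_rot: [3.104, 0.479, -0.002]
ft_force: [-0.9, -0.4, -0.2]
grip_width: 0.004
```

Request:
carry_out([
  [[0.001,0,-0.005],0],
  [[0.002,0.0005,-0.01],0],
  [[0.002,0.0005,-0.013],0],
  [[0.002,0.0005,-0.013],0],
])

```text
time: 4.8
position: [0.5811, 0.1145, 0.1397]
tool_rot: [-3.103, -0.478, -0.002]
ft_force: [-9.1, -2.2, 24.3]
grip_width: 0.01
```

Run:
```python
from h import *
s,l,h=tool();print(s["time"],s["position"],l,"heading",h,s["ft_force"],s["grip_width"])
im=eyes.get_image("wrist");S=eyes.get_image("side")
t=cv2.resize(S["pixels"][155:255,255:375],(480,400),interpolation=cv2.INTER_CUBIC)
cv2.imwrite("pics/w4.png",np.vstack([im["pixels"][100:300],cv2.copyMakeBorder(t,0,0,0,160,0)]))
```

```text
4.8 [0.5811 0.1145 0.1397] [0.0423 0.0871 0.0147] heading 0.3057086006276246 [-9.0731 -2.1566 24.277 ] 0.01018773306523472
```

View pics/w4.png

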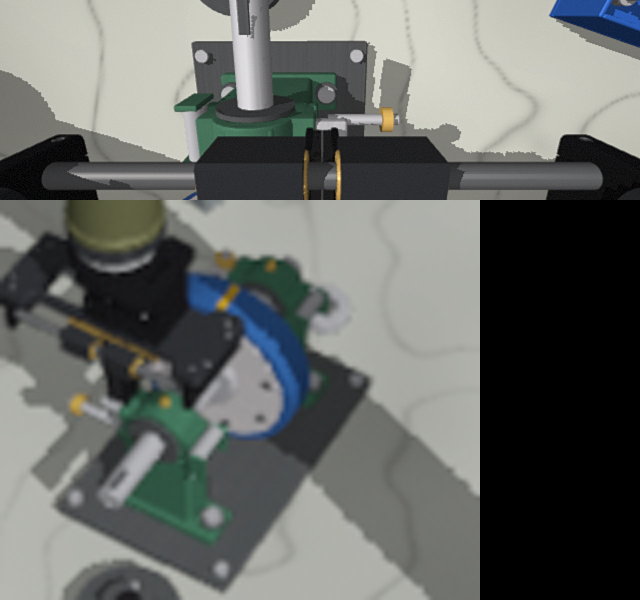

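The cap looks down on its block: its nipple is at about (165,402) in the lower panel, with the tip on the tongue at 24 N. I'll press slightly more, then lift and check the nipple height.

Request:
carry_out([
  [[0,0,-0.0015],0],
  [[0,0,-0.0015],0],
  [[0,0,-0.0015],0],
])

```text
time: 5.2
position: [0.5812, 0.1145, 0.1395]
tool_rot: [-3.102, -0.478, -0.003]
ft_force: [-12.2, -1.6, 29.7]
grip_width: 0.004
```

Request:
carry_out([
  [[0,0,0.04],0],
  [[0,0,0.08],0],
  [[-0.01,-0.02,0.12],0.14],
  [[-0.015,-0.04,0.15],0.28],
  [[-0.015,-0.06,0.15],0.42],
  [[-0.015,-0.08,0.15],0.56],
  [[-0.015,-0.097,0.15],0.7],
  [[-0.015,-0.097,0.15],0.84],
  [[-0.015,-0.097,0.15],0.98],
  [[-0.015,-0.097,0.15],1.12],
  [[-0.015,-0.097,0.15],1.26],
  [[-0.015,-0.097,0.15],1.4],
  [[-0.015,-0.097,0.15],1.54],
  [[-0.015,-0.097,0.15],1.571],
  [[-0.015,-0.097,0.15],1.571],
], grip=0.3)

```text
time: 6.7
position: [0.5658, 0.0174, 0.2835]
tool_rot: [1.857, 2.534, 0.001]
ft_force: [0.1, -0.1, 0.3]
grip_width: 0.35
```

Run:
```python
from h import *
s,l,h=tool();print(s["time"],s["position"],l,"heading",h,s["ft_force"],s["torque"],s["grip_width"],s["joint_positions"])
im=eyes.get_image("wrist");S=eyes.get_image("side")
np.save("w5.npy",np.array([im["mtx"].tolist()+im["extrinsics"][:3].T.tolist()],dtype=object),allow_pickle=True)
t=cv2.resize(S["pixels"][155:255,255:375],(480,400),interpolation=cv2.INTER_CUBIC)
cv2.imwrite("pics/w5.png",np.vstack([im["pixels"][0:200],cv2.copyMakeBorder(t,0,0,0,160,0)]))
cv2.imwrite("pics/w5full.png",im["pixels"])
```

```text
6.7 [0.5658 0.0174 0.2835] [-0.0016 -0.0009  0.1585] heading 1.8768096559275285 [ 0.0526 -0.1173  0.3194] [ 0.0424  0.0264 -0.0199] 0.3500911551008516 [-0.4852  0.1186  0.4498  1.586  -0.0521  1.4487  1.845 ]
```

View pics/w5.png

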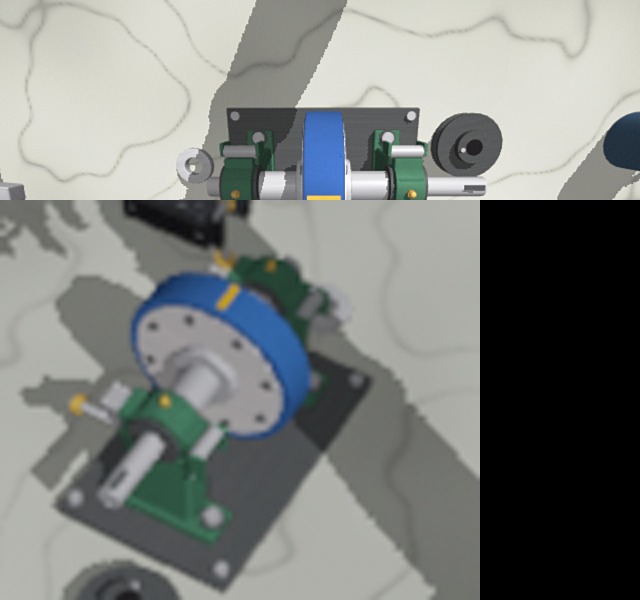

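The cap appears flat, with its left nipple at wrist (413,195) and side crop (165,401), the right nipple at (236,195) and (270,266), and the tick unmoved. I'll triangulate both nipples and the tick.

Run:
```python
from h import *
W=eyes.get_image("wrist");S=eyes.get_image("side")
g=lambda im,u,v,r=5:(lambda m,:(np.array(np.nonzero(m)).mean(1)[::-1]+[u-r,v-r],m.sum()))((lambda c:(c[...,2]>150)&(c[...,1]>100)&(c[...,0]<.45*c[...,2]))(im["pixels"][v-r:v+r+1,u-r:u+r+1].astype(float)))
for n,w,s in(("L",(413,195),(296,205)),("R",(236,195),(322,171)),("tick",(322,200),(312,179))):
    a,b=g(W,*w,r=25 if n=="tick" else 6),g(S,*s);print(n,a,b)
    p,e=tri((W,*a[0]),(S,*b[0]));print(loc(p),e)
```

```text
L (array([411.6061, 193.4242]), np.int64(33)) (array([295.6667, 204.6667]), np.int64(3))
[0.0013 0.0875 0.036 ] [0.9, 0.9]
R (array([233.4, 194.8]), np.int64(5)) (array([nan, nan]), np.int64(0))
[nan nan nan] [nan, nan]
tick (array([323.3089, 199.5097]), np.int64(259)) (array([311.5, 179. ]), np.int64(8))
[-0.0064  0.0001  0.0823] [0.4, 0.4]<stdin>:3: RuntimeWarning: Mean of empty slice.
  ret = um.true_divide(
```

The left nipple sits at the closed position (0, 87.5, 36 mm) and the tick hasn't moved (about -0.08 rad). Next I'll straddle the drum's top and grip it.

Request:
carry_out([
  [[0.001,0.001,0],0],
  [[0.001,0.001,0],0],
  [[0.001,0.001,0],0],
  [[0.001,0.001,0],0],
  [[0.001,0.001,-0.025],0],
  [[0.001,0.001,-0.05],0],
  [[0.001,0.001,-0.075],0],
  [[0.001,0.001,-0.095],0],
  [[0.001,0.001,-0.1095],0],
  [[0.001,0.001,-0.1095],0],
], grip=-0.4)

```text
time: 7.9
position: [0.5654, 0.0185, 0.172]
tool_rot: [-1.855, -2.532, 0.004]
ft_force: [-0.6, 0.5, -0.1]
grip_width: 0.697
```

Request:
carry_out([
  [[0,0,0],0],
  [[0,0,0],0],
  [[0,0,0],0],
  [[0,0,0],0],
  [[0,0,0],0],
  [[0,0,0],0],
  [[0,0,0],0],
  [[0,0,0],0],
], grip=1, squeeze=40)

```text
time: 8.7
position: [0.5671, 0.0194, 0.1749]
tool_rot: [-1.856, -2.535, -0.003]
ft_force: [-2.7, 2.7, 6.1]
grip_width: 0.414
```

```bash
cat >> h.py <<'E'
def rep(tag=""):
    s,l,h=tool();F=R.T@s["ft_force"];M=R.T@s["torque"];g=l+[0,0,.019]
    th=np.arctan2(g[0],g[2]);r=np.hypot(g[0],g[2]);Ft=F[0]*np.cos(th)-F[2]*np.sin(th);Fr=F[0]*np.sin(th)+F[2]*np.cos(th)
    print(f"{tag} t={s['time']:.2f} th={th:.3f} r={r*1e3:.1f} y={l[1]*1e3:.1f} F={F.round(1)} M={M.round(2)} Ft={Ft:.2f} Fr={Fr:.1f} Fr_t={-Ft*r:.3f} w={s['grip_width']:.3f}")
    return th,r,Ft
def arc(th0,th1,n,r=.068,r0=None):
    r0=r0 or r;f=lambda t,q:R@np.array([q*np.sin(t),0,q*np.cos(t)])
    for i in range(1,n+1):
        t=th0+(th1-th0)*i/n;print(round(t,2),(f(t,r)-f(th0,r0)).round(4).tolist())
E
python3 - <<'E'
from h import *
rep()
arc(0,1,20);
E
```

```text
t=8.70 th=0.004 r=68.9 y=0.7 F=[-1.7  3.4  6.1] M=[ 0.84  0.21 -0.02] Ft=-1.77 Fr=6.1 Fr_t=0.122 w=0.414
0.05 [0.0032, 0.001, -0.0001]
0.1 [0.0065, 0.002, -0.0003]
0.15 [0.0097, 0.0031, -0.0008]
0.2 [0.0129, 0.0041, -0.0014]
0.25 [0.016, 0.0051, -0.0021]
0.3 [0.0192, 0.0061, -0.003]
0.35 [0.0222, 0.007, -0.0041]
0.4 [0.0253, 0.008, -0.0054]
0.45 [0.0282, 0.0089, -0.0068]
0.5 [0.0311, 0.0098, -0.0083]
0.55 [0.0339, 0.0107, -0.01]
0.6 [0.0366, 0.0116, -0.0119]
0.65 [0.0392, 0.0124, -0.0139]
0.7 [0.0418, 0.0132, -0.016]
0.75 [0.0442, 0.014, -0.0182]
0.8 [0.0465, 0.0147, -0.0206]
0.85 [0.0487, 0.0154, -0.0231]
0.9 [0.0508, 0.016, -0.0257]
0.95 [0.0527, 0.0167, -0.0284]
1.0 [0.0546, 0.0172, -0.0313]
```

The opening of 36 mm matches the drum width. I'll turn it +1 rad in four steps and read the force at the end of each.

Request:
carry_out([
  [[0.0032,0.001,-0.0001],0],
  [[0.0065,0.002,-0.0003],0],
  [[0.0097,0.0031,-0.0008],0],
  [[0.0129,0.0041,-0.0014],0],
  [[0.016,0.0051,-0.0021],0],
])

```text
time: 9.2
position: [0.5811, 0.0239, 0.173]
tool_rot: [-1.854, -2.532, 0.003]
ft_force: [-6.4, 1.7, 10.5]
grip_width: 0.412
```

Request:
carry_out([
  [[0.0032,0.001,-0.0009],0],
  [[0.0062,0.0019,-0.002],0],
  [[0.0093,0.0029,-0.0033],0],
  [[0.0122,0.0038,-0.0047],0],
  [[0.0151,0.0047,-0.0062],0],
])

```text
time: 9.7
position: [0.5967, 0.0288, 0.1668]
tool_rot: [-1.854, -2.533, 0.001]
ft_force: [-7.0, 2.1, 9.7]
grip_width: 0.409
```

```bash
python3 -c "
from h import *
rep()"
```

```text
t=9.70 th=0.477 r=68.4 y=0.7 F=[-6.   4.1  9.7] M=[ 0.83  1.5  -0.01] Ft=-9.78 Fr=5.8 Fr_t=0.670 w=0.409
```

Request:
carry_out([
  [[0.0028,0.0009,-0.0017],0],
  [[0.0055,0.0018,-0.0036],0],
  [[0.0081,0.0026,-0.0056],0],
  [[0.0107,0.0034,-0.0077],0],
  [[0.0131,0.0042,-0.0099],0],
])

```text
time: 10.2
position: [0.6101, 0.0331, 0.157]
tool_rot: [-1.854, -2.533, 0.001]
ft_force: [-5.8, 2.2, 9.8]
grip_width: 0.41
```

Request:
carry_out([
  [[0.0023,0.0007,-0.0024],0],
  [[0.0045,0.0014,-0.0049],0],
  [[0.0066,0.002,-0.0075],0],
  [[0.0085,0.0027,-0.0102],0],
  [[0.0104,0.0032,-0.0131],0],
])

```text
time: 10.7
position: [0.6211, 0.0366, 0.1446]
tool_rot: [-1.855, -2.534, -0.001]
ft_force: [-5.3, 2.8, 12.8]
grip_width: 0.409
```

Request:
carry_out([
  [[-0.0019,-0.0005,0.0029],0],
  [[-0.0038,-0.0012,0.0056],0],
  [[-0.0059,-0.0018,0.0082],0],
  [[-0.0081,-0.0025,0.0107],0],
  [[-0.0104,-0.0032,0.0131],0],
])

```text
time: 11.2
position: [0.6132, 0.034, 0.1532]
tool_rot: [1.853, 2.532, 0.005]
ft_force: [10.5, 4.1, -15.5]
grip_width: 0.413
```

Request:
carry_out([
  [[-0.0024,-0.0008,0.0022],0],
  [[-0.005,-0.0016,0.0043],0],
  [[-0.0076,-0.0024,0.0063],0],
  [[-0.0103,-0.0033,0.0082],0],
  [[-0.0131,-0.0042,0.0099],0],
])

```text
time: 11.7
position: [0.6003, 0.0299, 0.1632]
tool_rot: [1.853, 2.532, 0.006]
ft_force: [11.9, 3.2, -16.9]
grip_width: 0.409
```

Request:
carry_out([
  [[-0.0029,-0.0009,0.0015],0],
  [[-0.0058,-0.0018,0.0029],0],
  [[-0.0089,-0.0028,0.0042],0],
  [[-0.0119,-0.0037,0.0053],0],
  [[-0.0151,-0.0047,0.0062],0],
])

```text
time: 12.2
position: [0.5863, 0.0255, 0.1697]
tool_rot: [1.851, 2.531, 0.009]
ft_force: [14.9, 4.9, -17.2]
grip_width: 0.41
```

Request:
carry_out([
  [[-0.0031,-0.001,0.0007],0],
  [[-0.0063,-0.002,0.0013],0],
  [[-0.0095,-0.0031,0.0018],0],
  [[-0.0128,-0.0041,0.002],0],
  [[-0.016,-0.0051,0.0021],0],
])

```text
time: 12.7
position: [0.5721, 0.021, 0.1728]
tool_rot: [1.849, 2.529, 0.014]
ft_force: [18.8, 6.2, -17.4]
grip_width: 0.41
```

```bash
python3 -c "
from h import *
rep();arc(0,-1,20)
T=eyes.get_image('side');p=T['pixels'][155:255,255:375].astype(int);m=(p[...,2]>130)&(p[...,1]>90)&(p[...,0]<.45*p[...,2]);n,_,st,c=cv2.connectedComponentsWithStats(m.astype('uint8'));print(st[1:,4],c[1:]+[255,155])"
```

```text
t=12.70 th=0.084 r=67.0 y=0.6 F=[ 19.8   0.3 -17.4] M=[-0.03 -4.57 -0.06] Ft=21.22 Fr=-15.7 Fr_t=-1.423 w=0.410
-0.05 [-0.0032, -0.001, -0.0001]
-0.1 [-0.0065, -0.002, -0.0003]
-0.15 [-0.0097, -0.0031, -0.0008]
-0.2 [-0.0129, -0.0041, -0.0014]
-0.25 [-0.016, -0.0051, -0.0021]
-0.3 [-0.0192, -0.0061, -0.003]
-0.35 [-0.0222, -0.007, -0.0041]
-0.4 [-0.0253, -0.008, -0.0054]
-0.45 [-0.0282, -0.0089, -0.0068]
-0.5 [-0.0311, -0.0098, -0.0083]
-0.55 [-0.0339, -0.0107, -0.01]
-0.6 [-0.0366, -0.0116, -0.0119]
-0.65 [-0.0392, -0.0124, -0.0139]
-0.7 [-0.0418, -0.0132, -0.016]
-0.75 [-0.0442, -0.014, -0.0182]
-0.8 [-0.0465, -0.0147, -0.0206]
-0.85 [-0.0487, -0.0154, -0.0231]
-0.9 [-0.0508, -0.016, -0.0257]
-0.95 [-0.0527, -0.0167, -0.0284]
-1.0 [-0.0546, -0.0172, -0.0313]
[5 4] [[273.8 205.2]
 [295.5 204.5]]
```

Friction twist at the pads adds to the tangential force, so I'll log the full wrench, including the moment, at each step.

```bash
cat > log.py <<'E'
from h import *
import json,sys
s=get_state();open("log.txt","a").write(json.dumps([sys.argv[1]]+[s[k].tolist() for k in("position","ft_force","torque")])+"\n");rep(sys.argv[1])
E
python3 log.py n
```

```text
n t=12.75 th=0.076 r=67.1 y=0.6 F=[ 17.2   0.8 -16.1] M=[ 0.05 -4.26 -0.02] Ft=18.41 Fr=-14.8 Fr_t=-1.235 w=0.407
```

Request:
carry_out([
  [[-0.0032,-0.001,-0.0001],0],
  [[-0.0065,-0.002,-0.0003],0],
  [[-0.0097,-0.0031,-0.0008],0],
  [[-0.0129,-0.0041,-0.0014],0],
  [[-0.016,-0.0051,-0.0021],0],
])

```text
time: 13.25
position: [0.5587, 0.0167, 0.1729]
tool_rot: [1.846, 2.525, 0.022]
ft_force: [20.5, 7.0, -10.8]
grip_width: 0.406
```

```bash
python3 log.py n
```

```text
n t=13.25 th=-0.126 r=67.4 y=0.6 F=[ 21.6   0.5 -10.8] M=[ 0.19 -5.24 -0.03] Ft=20.09 Fr=-13.5 Fr_t=-1.354 w=0.406
```

Request:
carry_out([
  [[-0.0032,-0.001,-0.0009],0],
  [[-0.0062,-0.0019,-0.002],0],
  [[-0.0093,-0.0029,-0.0033],0],
  [[-0.0122,-0.0038,-0.0047],0],
  [[-0.0151,-0.0047,-0.0062],0],
])

```text
time: 13.75
position: [0.546, 0.0127, 0.17]
tool_rot: [1.844, 2.523, 0.029]
ft_force: [19.0, 8.5, 2.1]
grip_width: 0.413
```

```bash
python3 log.py n
```

```text
n t=13.75 th=-0.329 r=67.7 y=0.6 F=[20.7  2.3  2.1] M=[ 0.49 -4.94 -0.12] Ft=20.26 Fr=-4.7 Fr_t=-1.371 w=0.413
```

Request:
carry_out([
  [[-0.0028,-0.0009,-0.0017],0],
  [[-0.0055,-0.0018,-0.0036],0],
  [[-0.0081,-0.0026,-0.0056],0],
  [[-0.0107,-0.0034,-0.0077],0],
  [[-0.0131,-0.0042,-0.0099],0],
])

```text
time: 14.25
position: [0.532, 0.0082, 0.1626]
tool_rot: [1.845, 2.524, 0.029]
ft_force: [8.7, 7.3, 18.5]
grip_width: 0.409
```

```bash
python3 log.py n
```

```text
n t=14.25 th=-0.573 r=67.4 y=0.6 F=[10.5  4.3 18.5] M=[ 1.01 -2.78  0.05] Ft=18.80 Fr=9.8 Fr_t=-1.267 w=0.409
```

Request:
carry_out([
  [[-0.0023,-0.0007,-0.0024],0],
  [[-0.0045,-0.0014,-0.0049],0],
  [[-0.0066,-0.002,-0.0075],0],
  [[-0.0085,-0.0027,-0.0102],0],
  [[-0.0104,-0.0032,-0.0131],0],
])

```text
time: 14.75
position: [0.5186, 0.004, 0.1489]
tool_rot: [1.849, 2.528, 0.021]
ft_force: [1.6, 5.6, 21.8]
grip_width: 0.409
```

```bash
python3 log.py n
```

```text
n t=14.75 th=-0.867 r=66.3 y=0.6 F=[ 3.2  4.9 21.8] M=[ 1.12 -1.11  0.06] Ft=18.72 Fr=11.7 Fr_t=-1.241 w=0.409
```

Request:
carry_out([
  [[0.0019,0.0005,0.0029],0],
  [[0.0038,0.0012,0.0056],0],
  [[0.0059,0.0018,0.0082],0],
  [[0.0081,0.0025,0.0107],0],
  [[0.0104,0.0032,0.0131],0],
])

```text
time: 15.25
position: [0.5204, 0.0046, 0.1522]
tool_rot: [-1.854, -2.532, 0.007]
ft_force: [3.0, 3.0, -15.8]
grip_width: 0.412
```

```bash
python3 log.py p
```

```text
p t=15.25 th=-0.811 r=67.1 y=0.6 F=[  3.8   1.9 -15.8] M=[ 0.29 -0.39 -0.03] Ft=-8.83 Fr=-13.6 Fr_t=0.593 w=0.412
```

Request:
carry_out([
  [[0.0024,0.0008,0.0022],0],
  [[0.005,0.0016,0.0043],0],
  [[0.0076,0.0024,0.0063],0],
  [[0.0103,0.0033,0.0082],0],
  [[0.0131,0.0042,0.0099],0],
])

```text
time: 15.75
position: [0.5346, 0.0091, 0.1658]
tool_rot: [-1.855, -2.532, 0.002]
ft_force: [-5.1, 3.0, -8.9]
grip_width: 0.414
```

```bash
python3 log.py p
```

```text
p t=15.75 th=-0.515 r=68.7 y=0.6 F=[-3.9  4.3 -8.9] M=[0.99 1.38 0.04] Ft=-7.79 Fr=-5.8 Fr_t=0.535 w=0.414
```

Request:
carry_out([
  [[0.0029,0.0009,0.0015],0],
  [[0.0058,0.0018,0.0029],0],
  [[0.0089,0.0028,0.0042],0],
  [[0.0119,0.0037,0.0053],0],
  [[0.0151,0.0047,0.0062],0],
])

```text
time: 16.25
position: [0.549, 0.0137, 0.1727]
tool_rot: [-1.854, -2.531, 0.003]
ft_force: [-8.2, 2.4, -3.7]
grip_width: 0.41
```

```bash
python3 log.py p
```

```text
p t=16.25 th=-0.273 r=69.3 y=0.6 F=[-7.1  4.8 -3.7] M=[1.15 2.12 0.01] Ft=-7.86 Fr=-1.6 Fr_t=0.545 w=0.410
```

Request:
carry_out([
  [[0.0031,0.001,0.0007],0],
  [[0.0063,0.002,0.0013],0],
  [[0.0095,0.0031,0.0018],0],
  [[0.0128,0.0041,0.002],0],
  [[0.016,0.0051,0.0021],0],
])

```text
time: 16.75
position: [0.5653, 0.0189, 0.1756]
tool_rot: [-1.854, -2.532, 0.002]
ft_force: [-9.4, 2.3, -0.2]
grip_width: 0.409
```

```bash
python3 log.py p
```

```text
p t=16.75 th=-0.023 r=69.7 y=0.7 F=[-8.2  5.  -0.2] M=[ 1.2   2.28 -0.02] Ft=-8.23 Fr=-0.1 Fr_t=0.573 w=0.409
```

Request:
carry_out([
  [[0.0032,0.001,-0.0001],0],
  [[0.0065,0.002,-0.0003],0],
  [[0.0097,0.0031,-0.0008],0],
  [[0.0129,0.0041,-0.0014],0],
  [[0.016,0.0051,-0.0021],0],
])

```text
time: 17.25
position: [0.5818, 0.0241, 0.1743]
tool_rot: [-1.854, -2.532, 0.001]
ft_force: [-9.2, 2.2, 2.0]
grip_width: 0.411
```

```bash
python3 log.py p
```

```text
p t=17.25 th=0.226 r=70.0 y=0.7 F=[-8.1  4.9  2. ] M=[ 1.21  2.29 -0.  ] Ft=-8.31 Fr=0.1 Fr_t=0.582 w=0.411
```

Request:
carry_out([
  [[0.0032,0.001,-0.0009],0],
  [[0.0062,0.0019,-0.002],0],
  [[0.0093,0.0029,-0.0033],0],
  [[0.0122,0.0038,-0.0047],0],
  [[0.0151,0.0047,-0.0062],0],
])

```text
time: 17.75
position: [0.5975, 0.0291, 0.1688]
tool_rot: [-1.855, -2.534, -0.002]
ft_force: [-9.7, 3.3, 3.9]
grip_width: 0.412
```

```bash
python3 log.py p
```

```text
p t=17.75 th=0.474 r=70.6 y=0.7 F=[-8.3  6.   3.9] M=[1.25 2.3  0.02] Ft=-9.13 Fr=-0.3 Fr_t=0.644 w=0.412
```

Request:
carry_out([
  [[0.0028,0.0009,-0.0017],0],
  [[0.0055,0.0018,-0.0036],0],
  [[0.0081,0.0026,-0.0056],0],
  [[0.0107,0.0034,-0.0077],0],
  [[0.0131,0.0042,-0.0099],0],
])

```text
time: 18.25
position: [0.6113, 0.0334, 0.1596]
tool_rot: [-1.855, -2.535, -0.003]
ft_force: [-9.5, 2.7, 6.1]
grip_width: 0.412
```

```bash
python3 log.py p
```

```text
p t=18.25 th=0.716 r=71.0 y=0.7 F=[-8.2  5.4  6.1] M=[ 1.3   2.14 -0.01] Ft=-10.18 Fr=-0.8 Fr_t=0.723 w=0.412
```

Request:
carry_out([
  [[0.0023,0.0007,-0.0024],0],
  [[0.0045,0.0014,-0.0049],0],
  [[0.0066,0.002,-0.0075],0],
  [[0.0085,0.0027,-0.0102],0],
  [[0.0104,0.0032,-0.0131],0],
])

```text
time: 18.75
position: [0.6226, 0.037, 0.1475]
tool_rot: [1.855, 2.535, 0.006]
ft_force: [-8.6, 3.9, 9.6]
grip_width: 0.413
```

```bash
python3 log.py p
```

```text
p t=18.75 th=0.954 r=71.7 y=0.7 F=[-7.1  6.3  9.6] M=[1.31 2.07 0.06] Ft=-11.88 Fr=-0.2 Fr_t=0.852 w=0.413
```

Request:
carry_out([
  [[-0.0019,-0.0005,0.0029],0],
  [[-0.0038,-0.0012,0.0056],0],
  [[-0.0059,-0.0018,0.0082],0],
  [[-0.0081,-0.0025,0.0107],0],
  [[-0.0104,-0.0032,0.0131],0],
])

```text
time: 19.25
position: [0.6149, 0.0346, 0.1567]
tool_rot: [1.851, 2.531, 0.011]
ft_force: [8.0, 4.8, -14.9]
grip_width: 0.409
```

```bash
python3 log.py n
```

```text
n t=19.25 th=0.784 r=71.5 y=0.7 F=[  9.    2.1 -14.9] M=[ 0.59 -2.29 -0.02] Ft=16.87 Fr=-4.2 Fr_t=-1.206 w=0.409
```

Request:
carry_out([
  [[-0.0024,-0.0008,0.0022],0],
  [[-0.005,-0.0016,0.0043],0],
  [[-0.0076,-0.0024,0.0063],0],
  [[-0.0103,-0.0033,0.0082],0],
  [[-0.0131,-0.0042,0.0099],0],
])

```text
time: 19.75
position: [0.6025, 0.0306, 0.1667]
tool_rot: [1.85, 2.53, 0.013]
ft_force: [9.1, 5.1, -15.8]
grip_width: 0.413
```

```bash
python3 log.py n
```

```text
n t=19.75 th=0.553 r=71.3 y=0.7 F=[ 10.2   2.1 -15.8] M=[ 0.62 -2.72 -0.01] Ft=17.01 Fr=-8.1 Fr_t=-1.213 w=0.413
```

Request:
carry_out([
  [[-0.0029,-0.0009,0.0015],0],
  [[-0.0058,-0.0018,0.0029],0],
  [[-0.0089,-0.0028,0.0042],0],
  [[-0.0119,-0.0037,0.0053],0],
  [[-0.0151,-0.0047,0.0062],0],
])

```text
time: 20.25
position: [0.5887, 0.0262, 0.1734]
tool_rot: [1.849, 2.528, 0.017]
ft_force: [13.0, 6.9, -16.2]
grip_width: 0.41
```

```bash
python3 log.py n
cat > fit.py <<'E'
from h import *
import json
from scipy.optimize import least_squares
D=[json.loads(l) for l in open("log.txt")]
s=np.array([1. if d[0]=="p" else -1. for d in D]);P=np.array([loc(d[1]) for d in D]);F=np.array([d[2] for d in D])@R;M=np.array([d[3] for d in D])@R
th=np.arctan2(P[:,0],P[:,2]+.019)
if len(D[0])>4: th=np.array([d[4] for d in D])
def T(L):
    q=P+[0,0,L];return -(M[:,1]+np.cross(q,F)[:,1])
def res(x): 
    D_,a,b,L,o=x;return T(L)-(s*D_-a*np.sin(th)-b*np.cos(th))-o
for fo in(0,1):
    r=least_squares(lambda x:np.r_[res(x),(1e-6+fo*10)**-1*0+x[4]*(.0 if fo else 100),(x[3]-.2)*.2],[.5,.2,.2,.2,0],loss="soft_l1",f_scale=.05)
    a,b=r.x[1:3];print("D,a,b,L,o",r.x,"A",np.hypot(a,b),"phi0",np.arctan2(b,a),"res",res(r.x)[:].round(2))
print(np.c_[s,th,T(r.x[3])])
E
python3 fit.py
```

```text
n t=20.25 th=0.329 r=71.2 y=0.6 F=[ 14.4   2.6 -16.2] M=[ 0.56 -3.39  0.02] Ft=18.92 Fr=-10.7 Fr_t=-1.346 w=0.410
D,a,b,L,o [ 0.4944 -0.1034  0.4165  0.2403  0.    ] A 0.4290938226433656 phi0 1.8140883499947573 res [ 0.11  0.02 -0.08  0.1   0.    0.02 -0.05 -0.06  0.04 -0.03  0.    0.15
  0.   -0.2   0.04 -0.3 ]
D,a,b,L,o [ 0.4949 -0.1045  0.4471  0.2405  0.0256] A 0.45918571408380005 phi0 1.800327928600955 res [ 0.12  0.03 -0.08  0.1  -0.    0.01 -0.05 -0.06  0.05 -0.03  0.    0.15
 -0.   -0.2   0.04 -0.3 ]
[[-1.      0.0757 -0.7906]
 [-1.     -0.1261 -0.899 ]
 [-1.     -0.3289 -1.0086]
 [-1.     -0.5728 -0.8052]
 [-1.     -0.8667 -0.8419]
 [ 1.     -0.8113  0.1516]
 [ 1.     -0.5146  0.0296]
 [ 1.     -0.2732  0.0024]
 [ 1.     -0.0227  0.1177]
 [ 1.      0.2259  0.083 ]
 [ 1.      0.4736  0.1741]
 [ 1.      0.7164  0.3988]
 [ 1.      0.9543  0.3436]
 [-1.      0.7836 -0.9158]
 [-1.      0.5531 -0.7576]
 [-1.      0.3286 -1.1578]]
```

Both fits put the heavy side about 1.8–1.95 rad on from the grasp, so the drum needs roughly +1.25 rad. I'll turn to +1.0, release, lift, regrip at the top, and sweep around the expected balance point.

Request:
carry_out([
  [[0.0062,0.0019,-0.002],0],
  [[0.0122,0.0038,-0.0047],0],
  [[0.0179,0.0056,-0.0079],0],
  [[0.0232,0.0073,-0.0118],0],
  [[0.0258,0.0081,-0.0139],0],
  [[0.0282,0.0089,-0.0161],0],
  [[0.0305,0.0096,-0.0185],0],
  [[0.0327,0.0103,-0.021],0],
  [[0.0348,0.0109,-0.0236],0],
  [[0.0367,0.0116,-0.0263],0],
  [[0.0386,0.0121,-0.0292],0],
  [[0.0386,0.0121,-0.0292],0],
])

```text
time: 21.45
position: [0.6231, 0.0372, 0.1469]
tool_rot: [1.854, 2.534, 0.007]
ft_force: [-4.8, 4.3, 7.1]
grip_width: 0.412
```

```bash
python3 log.py p
```

```text
p t=21.45 th=0.965 r=71.8 y=0.7 F=[-3.3  5.5  7.1] M=[1.29 1.33 0.01] Ft=-7.71 Fr=1.3 Fr_t=0.554 w=0.412
```

Request:
carry_out([
  [[0,0,0],0],
  [[0,0,0],0],
  [[0,0,0],0],
  [[0,0,0],0],
  [[0,0,0.03],0],
  [[0,0,0.06],0],
  [[0,0,0.09],0],
  [[-0.025,-0.008,0.12],0],
  [[-0.0546,-0.0172,0.12],0],
  [[-0.0546,-0.0172,0.12],0],
  [[-0.0546,-0.0172,0.12],0],
], grip=-0.4)

```text
time: 22.55
position: [0.5669, 0.0182, 0.2632]
tool_rot: [1.857, 2.533, 0.002]
ft_force: [0.2, 0.3, 0.0]
grip_width: 0.699
```

Run:
```python
from h import *
rep()
W=eyes.get_image("wrist");S=eyes.get_image("side")
t=cv2.resize(S["pixels"][155:255,255:375],(480,400),interpolation=cv2.INTER_CUBIC)
cv2.imwrite("pics/w6.png",np.vstack([W["pixels"][0:200],cv2.copyMakeBorder(t,0,0,0,160,0)]))
```

```text
t=22.55 th=-0.002 r=157.2 y=-0.5 F=[0.3 0.2 0. ] M=[ 0.   -0.01 -0.01] Ft=0.26 Fr=0.0 Fr_t=-0.041 w=0.699
```

View pics/w6.png

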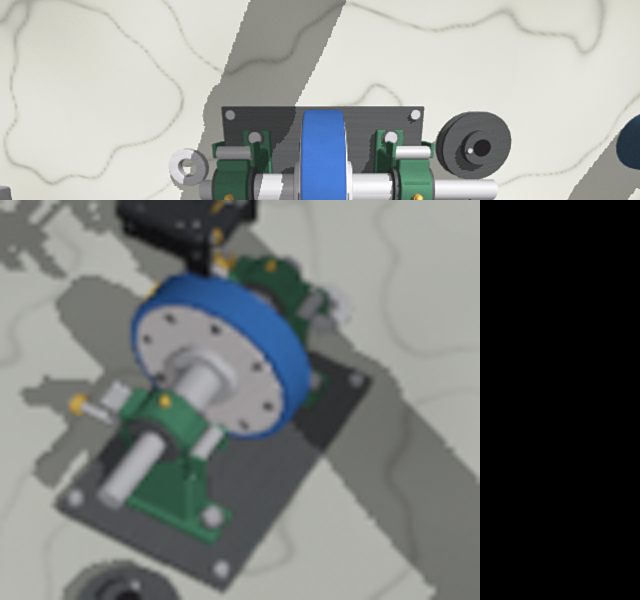

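The side view shows the tick now near (155,288), about 0.95 rad toward +x as expected, and the cap still down. I'll regrip at the top.

Request:
carry_out([
  [[0,0.0005,-0.025],0],
  [[0,0.0005,-0.05],0],
  [[0,0.0005,-0.075],0],
  [[0,0.0005,-0.089],0],
  [[0,0.0005,-0.089],0],
])

```text
time: 23.15
position: [0.5656, 0.0191, 0.1711]
tool_rot: [-1.854, -2.532, 0.006]
ft_force: [-0.2, 0.9, 0.2]
grip_width: 0.696
```

Request:
carry_out([
  [[0,0,0],0],
  [[0,0,0],0],
  [[0,0,0],0],
  [[0,0,0],0],
  [[0,0,0],0],
  [[0,0,0],0],
  [[0,0,0],0],
], grip=1, squeeze=30)

```text
time: 23.85
position: [0.5672, 0.0194, 0.1747]
tool_rot: [1.856, 2.534, 0.002]
ft_force: [-0.6, 1.3, 5.3]
grip_width: 0.414
```

Request:
carry_out([
  [[0.0032,0.001,-0.0001],0],
  [[0.0065,0.002,-0.0003],0],
  [[0.0097,0.0031,-0.0008],0],
  [[0.0129,0.0041,-0.0014],0],
  [[0.016,0.0051,-0.0021],0],
])

```text
time: 24.35
position: [0.5804, 0.0237, 0.1727]
tool_rot: [-1.854, -2.531, 0.005]
ft_force: [-8.8, 0.1, 12.5]
grip_width: 0.414
```

```bash
mv log.txt log1.txt; python3 log.py p
```

```text
p t=24.35 th=0.211 r=68.2 y=0.7 F=[-8.4  2.7 12.5] M=[0.65 2.29 0.01] Ft=-10.83 Fr=10.4 Fr_t=0.739 w=0.414
```

Request:
carry_out([
  [[0.0032,0.001,-0.0009],0],
  [[0.0062,0.0019,-0.002],0],
  [[0.0093,0.0029,-0.0033],0],
  [[0.0122,0.0038,-0.0047],0],
  [[0.0151,0.0047,-0.0062],0],
])

```text
time: 24.85
position: [0.5959, 0.0286, 0.1666]
tool_rot: [-1.854, -2.531, 0.004]
ft_force: [-6.9, 0.1, 11.9]
grip_width: 0.412
```

```bash
python3 log.py p
```

```text
p t=24.85 th=0.467 r=67.9 y=0.7 F=[-6.6  2.2 11.9] M=[0.63 2.03 0.1 ] Ft=-11.23 Fr=7.7 Fr_t=0.762 w=0.412
```

Request:
carry_out([
  [[0.0028,0.0009,-0.0017],0],
  [[0.0055,0.0018,-0.0036],0],
  [[0.0081,0.0026,-0.0056],0],
  [[0.0107,0.0034,-0.0077],0],
  [[0.0131,0.0042,-0.0099],0],
])

```text
time: 25.35
position: [0.6094, 0.0329, 0.157]
tool_rot: [-1.855, -2.532, 0.003]
ft_force: [-7.1, 1.0, 13.5]
grip_width: 0.411
```

```bash
python3 log.py p
```

```text
p t=25.35 th=0.719 r=67.8 y=0.7 F=[-6.5  3.1 13.5] M=[0.6  1.99 0.05] Ft=-13.74 Fr=5.9 Fr_t=0.932 w=0.411
```

Request:
carry_out([
  [[0.0023,0.0007,-0.0024],0],
  [[0.0045,0.0014,-0.0049],0],
  [[0.0066,0.002,-0.0075],0],
  [[0.0085,0.0027,-0.0102],0],
  [[0.0104,0.0032,-0.0131],0],
])

```text
time: 25.85
position: [0.6206, 0.0364, 0.1447]
tool_rot: [-1.855, -2.533, 0.0]
ft_force: [-6.7, 0.9, 15.1]
grip_width: 0.412
```

```bash
python3 log.py p
```

```text
p t=25.85 th=0.970 r=68.5 y=0.7 F=[-6.1  2.9 15.1] M=[0.59 1.72 0.02] Ft=-15.89 Fr=3.5 Fr_t=1.088 w=0.412
```

Request:
carry_out([
  [[-0.0019,-0.0005,0.0029],0],
  [[-0.0038,-0.0012,0.0056],0],
  [[-0.0059,-0.0018,0.0082],0],
  [[-0.0081,-0.0025,0.0107],0],
  [[-0.0104,-0.0032,0.0131],0],
])

```text
time: 26.35
position: [0.6123, 0.0338, 0.154]
tool_rot: [1.854, 2.533, 0.003]
ft_force: [6.2, 1.7, -10.0]
grip_width: 0.415
```

```bash
python3 log.py n
```

```text
n t=26.35 th=0.783 r=67.7 y=0.7 F=[  6.4  -0.3 -10. ] M=[ 0.   -1.96  0.03] Ft=11.60 Fr=-2.5 Fr_t=-0.785 w=0.415
```

Request:
carry_out([
  [[-0.0024,-0.0008,0.0022],0],
  [[-0.005,-0.0016,0.0043],0],
  [[-0.0076,-0.0024,0.0063],0],
  [[-0.0103,-0.0033,0.0082],0],
  [[-0.0131,-0.0042,0.0099],0],
])

```text
time: 26.85
position: [0.5994, 0.0297, 0.1638]
tool_rot: [1.854, 2.533, 0.004]
ft_force: [7.7, 2.1, -10.0]
grip_width: 0.41
```

```bash
python3 log.py n
```

```text
n t=26.85 th=0.534 r=67.2 y=0.7 F=[  8.   -0.3 -10. ] M=[ 0.02 -2.2   0.06] Ft=11.98 Fr=-4.6 Fr_t=-0.805 w=0.410
```

Request:
carry_out([
  [[-0.0029,-0.0009,0.0015],0],
  [[-0.0058,-0.0018,0.0029],0],
  [[-0.0089,-0.0028,0.0042],0],
  [[-0.0119,-0.0037,0.0053],0],
  [[-0.0151,-0.0047,0.0062],0],
])

```text
time: 27.35
position: [0.5853, 0.0252, 0.1704]
tool_rot: [1.853, 2.531, 0.006]
ft_force: [10.8, 2.4, -10.8]
grip_width: 0.414
```

```bash
python3 log.py n
```

```text
n t=27.35 th=0.293 r=67.2 y=0.7 F=[ 11.   -0.9 -10.8] M=[-0.06 -2.7  -0.  ] Ft=13.65 Fr=-7.1 Fr_t=-0.917 w=0.414
```

Request:
carry_out([
  [[-0.0031,-0.001,0.0007],0],
  [[-0.0063,-0.002,0.0013],0],
  [[-0.0095,-0.0031,0.0018],0],
  [[-0.0128,-0.0041,0.002],0],
  [[-0.016,-0.0051,0.0021],0],
])

```text
time: 27.85
position: [0.5709, 0.0206, 0.1732]
tool_rot: [1.851, 2.529, 0.011]
ft_force: [12.7, 3.8, -10.8]
grip_width: 0.413
```

```bash
python3 log.py n
```

```text
n t=27.85 th=0.063 r=67.3 y=0.6 F=[ 13.3  -0.2 -10.8] M=[-0.07 -3.44  0.01] Ft=13.96 Fr=-9.9 Fr_t=-0.940 w=0.413
```

Request:
carry_out([
  [[-0.0032,-0.001,-0.0001],0],
  [[-0.0065,-0.002,-0.0003],0],
  [[-0.0097,-0.0031,-0.0008],0],
  [[-0.0129,-0.0041,-0.0014],0],
  [[-0.016,-0.0051,-0.0021],0],
])

```text
time: 28.35
position: [0.5571, 0.0162, 0.1728]
tool_rot: [1.848, 2.527, 0.017]
ft_force: [16.1, 4.5, -7.5]
grip_width: 0.41
```

```bash
python3 log.py n
```

```text
n t=28.35 th=-0.152 r=67.6 y=0.6 F=[16.7 -0.6 -7.5] M=[ 0.01 -4.04  0.01] Ft=15.33 Fr=-9.9 Fr_t=-1.036 w=0.410
```

Request:
carry_out([
  [[-0.0032,-0.001,-0.0009],0],
  [[-0.0062,-0.0019,-0.002],0],
  [[-0.0093,-0.0029,-0.0033],0],
  [[-0.0122,-0.0038,-0.0047],0],
  [[-0.0151,-0.0047,-0.0062],0],
])

```text
time: 28.85
position: [0.544, 0.0121, 0.1693]
tool_rot: [1.846, 2.525, 0.024]
ft_force: [14.8, 6.1, 4.6]
grip_width: 0.412
```

```bash
python3 log.py n
```

```text
n t=28.85 th=-0.362 r=67.7 y=0.6 F=[15.9  1.4  4.6] M=[ 0.23 -3.84 -0.07] Ft=16.52 Fr=-1.3 Fr_t=-1.119 w=0.412
```

```bash
cat > fit2.py <<'E'
from h import *
import json
from scipy.optimize import least_squares
L1=[json.loads(l) for l in open("log1.txt")][:-1];L2=[json.loads(l) for l in open("log.txt")]
D=L1+L2;k=np.r_[np.zeros(len(L1)),np.ones(len(L2))]
s=np.array([1. if d[0]=="p" else -1. for d in D]);P=np.array([loc(d[1]) for d in D]);F=np.array([d[2] for d in D])@R;M=np.array([d[3] for d in D])@R
L=(M[:,0]@F[:,1])/(F[:,1]@F[:,1]);g=P+[0,0,.019];th=np.arctan2(g[:,0],g[:,2])+.965*k
Tt=-(M[:,1]+np.cross(P+[0,0,L],F)[:,1]);Tf=-np.cross(g,F)[:,1];tw=Tt-Tf
print("L",L);print(np.c_[k,s,th,Tf,tw,Tt])
for name,T,sh in(("total",Tt,0),("force",Tf,1)):
  for sel in(k>=0,k==0,k==1):
    f=lambda x:(T-s*(x[0]+sh*x[3]*k)+x[1]*np.sin(th+x[2]))[sel]
    r=least_squares(f,[.5,.35,1.8,0],loss="soft_l1",f_scale=.08)
    J=r.jac[:,:3+sh];e=np.sqrt(np.diag(np.linalg.pinv(J.T@J))*np.mean(f(r.x)**2))
    print(name,sel.sum(),r.x,"target drum",np.pi-r.x[2],"sd",e[2],"rms",np.std(f(r.x)))
    f2=lambda x:(T-s*(x[0]+sh*x[2]*k)+.35*np.sin(th+x[1]))[sel]
    r=least_squares(f2,[.5,1.8,0],loss="soft_l1",f_scale=.08);print("   A=.35:",r.x,"target",np.pi-r.x[1])
E
python3 fit2.py
```

```text
L 0.22512718109041324
[[ 0.     -1.      0.0757 -1.2348  0.7084 -0.5263]
 [ 0.     -1.     -0.1261 -1.3536  0.7861 -0.5675]
 [ 0.     -1.     -0.3289 -1.3708  0.6793 -0.6915]
 [ 0.     -1.     -0.5728 -1.2671  0.6223 -0.6448]
 [ 0.     -1.     -0.8667 -1.2414  0.4486 -0.7928]
 [ 0.      1.     -0.8113  0.5925 -0.3833  0.2093]
 [ 0.      1.     -0.5146  0.5354 -0.5661 -0.0306]
 [ 0.      1.     -0.2732  0.5446 -0.6516 -0.107 ]
 [ 0.      1.     -0.0227  0.5731 -0.5815 -0.0084]
 [ 0.      1.      0.2259  0.5818 -0.6226 -0.0408]
 [ 0.      1.      0.4736  0.6442 -0.5966  0.0477]
 [ 0.      1.      0.7164  0.7232 -0.4503  0.2729]
 [ 0.      1.      0.9543  0.8523 -0.6171  0.2352]
 [ 0.     -1.      0.7836 -1.2064  0.4288 -0.7776]
 [ 0.     -1.      0.5531 -1.2129  0.612  -0.6009]
 [ 0.     -1.      0.3286 -1.3464  0.4101 -0.9363]
 [ 1.      1.      1.176   0.739  -0.5534  0.1856]
 [ 1.      1.      1.4318  0.7622 -0.6719  0.0903]
 [ 1.      1.      1.6843  0.9318 -0.6588  0.2731]
 [ 1.      1.      1.935   1.0882 -0.4551  0.6331]
 [ 1.     -1.      1.7477 -0.7846  0.629  -0.1556]
 [ 1.  
[... 609 characters left out ...]
0.2499 0.3596 1.653  0.    ] target drum 1.4886217697016009 sd 0.1698928376125819 rms 0.1129145469208733
   A=.35: [0.251  1.6505 0.    ] target 1.4910447095479702
force 26 [ 0.9475  0.3909  1.7398 -0.1111] target drum 1.4018058587343958 sd 0.03577896730383732 rms 0.04209427652995234
   A=.35: [ 0.9473  1.7208 -0.1035] target 1.4208031572122966
force 16 [0.946  0.3969 1.8065 0.    ] target drum 1.3351122304279317 sd 0.05400899191804462 rms 0.038792987993130905
   A=.35: [0.9454 1.7618 0.    ] target 1.3797921326095461
force 10 [0.4199 0.3633 1.6982 0.4192] target drum 1.4433533594786496 sd 0.04757604471253237 rms 0.041301058911382936
   A=.35: [0.2569 1.6944 0.5846] target 1.4471967699834074
```

The force fits agree: the balance point is at a drum turn of 1.34–1.44 rad in either grasp, or about 0.46 in this one. The noisier moment-based fits give 1.38–1.49. I'll bring it there.

Request:
carry_out([
  [[0.0029,0.0009,0.0015],0],
  [[0.0058,0.0018,0.0029],0],
  [[0.0089,0.0028,0.0042],0],
  [[0.0119,0.0037,0.0053],0],
  [[0.0151,0.0047,0.0062],0],
  [[0.0182,0.0057,0.0069],0],
  [[0.0214,0.0067,0.0075],0],
  [[0.0246,0.0078,0.008],0],
  [[0.0279,0.0088,0.0082],0],
  [[0.0311,0.0098,0.0083],0],
])

```text
time: 29.85
position: [0.562, 0.0178, 0.173]
tool_rot: [-1.853, -2.526, 0.012]
ft_force: [-10.8, 0.1, 9.3]
grip_width: 0.416
```

```bash
python3 log.py p
```

```text
p t=29.85 th=-0.075 r=67.2 y=0.7 F=[-10.3   3.4   9.3] M=[0.68 2.72 0.05] Ft=-9.55 Fr=10.1 Fr_t=0.642 w=0.416
```

Request:
carry_out([
  [[0.0032,0.001,-0.0001],0],
  [[0.0065,0.002,-0.0003],0],
  [[0.0097,0.0031,-0.0008],0],
  [[0.0129,0.0041,-0.0014],0],
  [[0.016,0.0051,-0.0021],0],
])

```text
time: 30.35
position: [0.5789, 0.0232, 0.1715]
tool_rot: [-1.853, -2.528, 0.01]
ft_force: [-11.1, 0.0, 9.2]
grip_width: 0.411
```

```bash
python3 log.py p
```

```text
p t=30.35 th=0.191 r=66.8 y=0.7 F=[-10.6   3.4   9.2] M=[0.71 2.51 0.1 ] Ft=-12.11 Fr=7.1 Fr_t=0.809 w=0.411
```

Request:
carry_out([
  [[0.0032,0.001,-0.0009],0],
  [[0.0062,0.0019,-0.002],0],
  [[0.0093,0.0029,-0.0033],0],
  [[0.0122,0.0038,-0.0047],0],
  [[0.0151,0.0047,-0.0062],0],
])

```text
time: 30.85
position: [0.5946, 0.0282, 0.1658]
tool_rot: [-1.854, -2.529, 0.007]
ft_force: [-8.9, 0.4, 10.3]
grip_width: 0.411
```

```bash
python3 log.py p; python3 fit2.py | grep -v '\[.*\]$' | grep target
```

```text
p t=30.85 th=0.454 r=66.5 y=0.7 F=[-8.3  3.1 10.3] M=[0.77 2.29 0.04] Ft=-11.98 Fr=5.6 Fr_t=0.797 w=0.411
total 29 [0.3075 0.3505 1.731  0.    ] target drum 1.4105780217230863 sd 0.175709677869298 rms 0.1387112312128906
   A=.35: [0.3074 1.7307 0.    ] target 1.4108670956514473
total 16 [0.3476 0.3588 1.7369 0.    ] target drum 1.4047126773394314 sd 0.29229527908103947 rms 0.12866330052838632
   A=.35: [0.3472 1.7267 0.    ] target 1.4149226457921653
total 13 [0.2542 0.3445 1.6824 0.    ] target drum 1.4591657313204371 sd 0.17563926609360297 rms 0.13191758999340988
   A=.35: [0.2541 1.6851 0.    ] target 1.4564772698166208
force 29 [ 0.9474  0.3898  1.7407 -0.11  ] target drum 1.4008489260810797 sd 0.0331296168777488 rms 0.042587627407606556
   A=.35: [ 0.9474  1.7171 -0.1054] target 1.4245148125138156
force 16 [0.946  0.3969 1.8065 0.    ] target drum 1.3351122304279317 sd 0.05400899191804462 rms 0.038792987993130905
   A=.35: [0.9454 1.7618 0.    ] target 1.3797921326095461
force 13 [ 1.0933  0.3549  1.6989 -0.2517] target drum 1.4426544109741564 sd 0.0458698449410398 rms 0.042239345670684526
   A=.35: [ 1.0847  1.6963 -0.2426] target 1.4452688859369014
```

Holding at the balance angle (1.42 rad). I'll let it settle and check before handing in.

Request:
carry_out([
  [[0,0,0],0],
  [[0,0,0],0],
  [[0,0,0],0],
  [[0,0,0],0],
  [[0,0,0],0],
  [[0,0,0],0],
  [[0,0,0],0],
  [[0,0,0],0],
])

```text
time: 31.65
position: [0.5951, 0.0283, 0.1655]
tool_rot: [-1.854, -2.53, 0.006]
ft_force: [-6.8, 0.9, 7.6]
grip_width: 0.411
```

Run:
```python
from h import *
rep();print(abs(get_state()["qd"]).max())
W=eyes.get_image("wrist");S=eyes.get_image("side");rep()
t=cv2.resize(S["pixels"][155:255,255:375],(480,400),interpolation=cv2.INTER_CUBIC)
T=eyes.get_image("top")["pixels"][60:260,0:640]
cv2.imwrite("pics/w7.png",np.vstack([T,cv2.copyMakeBorder(t,0,0,0,160,0)]))
```

```text
t=31.65 th=0.463 r=66.5 y=0.7 F=[-6.2  2.9  7.6] M=[0.69 1.76 0.04] Ft=-9.00 Fr=4.0 Fr_t=0.599 w=0.411
0.001595090259263663
 t=31.75 th=0.463 r=66.5 y=0.7 F=[-6.5  2.8  8.6] M=[ 0.63  1.72 -0.01] Ft=-9.62 Fr=4.8 Fr_t=0.640 w=0.413
```

View pics/w7.png

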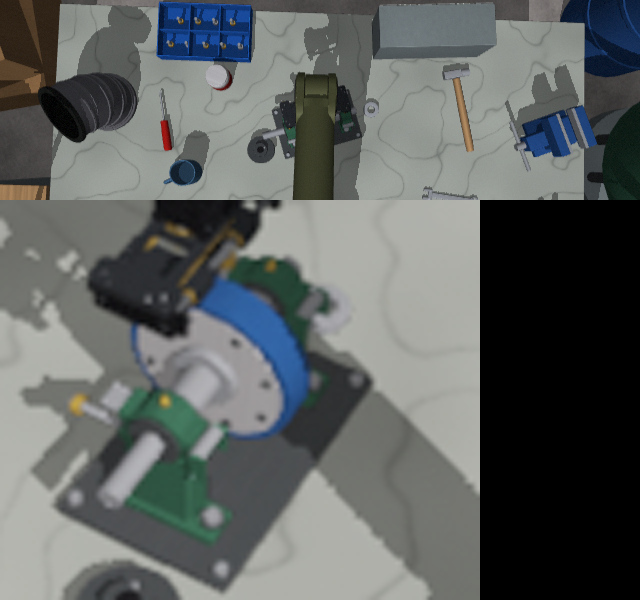

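The picture shows the cap still down (nipple at (165,402)), the fingers holding the rim, and the bystanders in place, with the tick turned out of sight. I'm handing in.

```bash
python3 -c "
from bench import ticket
print(ticket.close_job())"
```

```text
the job is handed in; nothing more can be done
None
```

I closed the left cap, found the drum's heavy side by feel, turned it to the bottom, and handed the job in while still holding the drum there. No verdict was reported.

- **Cap:** I pushed it over and pressed it down with about 30 N before touching the drum. Its nipple then measured at the closed position within about 2 mm. The tick had not moved: the two readings differed by about 2 mm, with 12 mm allowed.
- **Finding the heavy side:** I turned the drum both ways in two grips and logged the wrist force and moment. The drag-cancelling fits put the balance point 1.34 to 1.49 rad on from the first grip.
    - **Which fits I trusted:** the force-only fits gave 1.34 to 1.44 rad. The moment-based fits were noisier, about ±0.18 to 0.29 rad, but agreed at 1.38 to 1.49.
- **Final state:** the drum is held at about 1.43 rad. The arm was still (joint speeds under 0.002 rad/s), the grip was set to 30 N, and the clock read about 32 s of 72 s. In the last pictures the cap was down and I saw nothing on the bench out of place; the spanner was only partly in view.

**Not checked:** I could not see the tick at the end, so the final angle rests on the grip position and the fits. The last camera look at the tick, about 0.95 rad into the turn, showed it roughly where expected.

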